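# Close the pod tin's inner lid and come away with the outer lid alone

## Task

The coffee-pod tin is refilled: take its two coupled lids together off the chopping board by the wooden handle, carry them still coupled to the tin and lower them gently into its mouth, the inner lid's two orange lugs in the two rim notches. With the inner lid fully home, turn the outer lid until the orange wing lies in line under the handle, so that it passes the slot, and lift the outer lid straight up alone, leaving the inner lid seated and undisturbed. Finish while still holding the outer lid level, a hand's breadth above the tin, ready for the sweetener sachets to be laid between the lids; the tin stays standing where it is and the mug, the lemon and the glasses are not knocked.

Things in the scene. Friction and masses are not known exactly. Their poses are not given: they have to be found in the camera images.
- lid_handle (a point): Centre of the wooden handle bar of the blue outer lid; x along the bar, z up. Bar 84 long, 13 wide, 12 high, on thin steel posts at x = +-34. Lid 98 across, 0.15 to 0.23 kg: skirt's lower edge 50 below this point, plate top 35 below. At the start it rests on the inner lid, this point 68 above that lid's origin; lifted, it rises 3, then carries the inner lid by the wing.
- outer_slot (a point): Centre of the slot in the outer lid's plate, 35 below the bar's centre; x along the slot (and bar). Slot 43 long, 18 wide. The inner lid's stem and wing come up through it. The wing passes it only when in line with it within about 0.2 rad; the outer lid turns freely either way on the inner one.
- inner_lid: Light grey metal inner lid, 106 across, 0.16 kg; origin at the centre of its plug's underside, z up, x through the two orange lugs and along the wing. Upward: black tapered plug, 74 across at the bottom, 85 from 9 to 14; rim plate 14 to 18; boss 86 across to 24, inside the outer skirt with 2 play. Lugs 10 wide, from 14 down to 7, at x = +-43 to +-56; ears to +-58.
- wing (a point): Centre of the orange wing (T bar) on the inner lid's stem, 39 above the inner lid's origin; x along the wing. Wing 36 long, 10 wide, 7 high, standing just above the outer lid's slot. At the start the handle is turned 0.95 to 1.45 rad anticlockwise (from above) from the wing, so the wing lies across the slot and couples the lids.
- pod_tin: Open blue tin with a steel rim, three coffee pods inside, loose on the worktop, about 0.9 kg; origin at the centre of its underside, z up. 100 across, 110 high, wall 4. Two rim notches, 18 wide and 10 deep, on its x axis. With the inner lid home, that lid's origin is 96 above this one, x axes parallel either way round (0.08 rad play). Left or right of the robot.
- board: Wooden chopping board, 250x360x22, on the side away from the tin; origin at the centre of its underside. It does not move. The pair of lids starts on it.
- tumbler: Bystander: clear glass tumbler, 81 in diameter, 91 high, at the back; origin at the centre of its underside.
- mug: Bystander: white mug with a dark band, 92x127x95, at the far left front; origin at its underside.
- lemon: Bystander: lemon, 78x55x56, at the far right; origin at its underside.

How it is judged:
By the outcome, as a careful person would: the job done as asked, in the order asked, and still so for the second after the job is handed in, while the arm keeps its last pose, push and grip.
It also fails if it takes over 51 s, if anything falls off the work surface, if the arm or the gripper's body presses on something with over 40 N, if the wrist force passes 120 N, or if a joint passes its speed limit or range.

## Robot

A 6-joint arm with a two-finger parallel gripper is mounted at the origin on a cart in front of the work surface, level with it; the furniture and walls round the work are solid. World frame = base frame: x ahead of the robot, y to its left, z up, the work surface at z = 0. Lengths are in mm, angles in rad, forces in N, time in s.
With the tool pointing down it reaches from about 400 to 925 mm from the base axis. Payload 12.5 kg.
Tool frame: the origin (TCP) lies midway between the tips of the shut fingers; the grasp point (between the pads) lies tcp_to_grasp behind it (tcp_to_grasp is the distance from the TCP to the grasp point, in mm); z points along the fingers, y is the line along which they close (so a half turn about z gives the same grasp; the last joint's range is limited). The gripper opens to 95 mm and grips with 3 to 60 N. Pads are 20 mm wide; open, the fingers measure 119 mm over their backs; the gripper's body (75 mm by 180 mm) begins 59 mm behind the grasp point.
Start: joints at [-1.313, 0.491, 1.559, -0, 1.092, -0.106], TCP at [222.416, -584.104, 214.661] pointing down, gripper open.
Joint ranges: [-3.1, 3.1], [-0.84, 2.19], [0.05, 2.79], [-1.13, 4.28], [0.06, 2.93], [-2.69, 2.69]. Speed limits (rad/s): [2.22, 2.22, 2.79, 3.14, 3.14, 3.14].

## Interface

Orientations are given as a unit quaternion [w, x, y, z].
In Python, from station import get_obs, snapshot, calibration, hand_in, tcp_to_grasp gives the robot as it stands.
- The arm moves only by the tool move_arm, never from a script. Its arguments are lists of equal length, an entry for each row: "slide": the shift along the tool's x, y, z in cm, a list of three; "turn": the turn about the tool's z in rad; "jaw": the finger opening in cm, from 0 to 9.51. In form: {"slide": [[x, y, z], ...], "turn": [turn, ...], "jaw": [jaw, ...]}. A call has 1 to 20 rows; each row shifts and turns the commanded pose from where the row before left it, along the tool's axes as they then stand; what a row does not reach is not made up. A row lasts 1/8 s, in which the tool goes at most 62.5 mm and 10.7 degrees, less where a joint would pass 70% of its speed; a pose out of reach is approached as far as the arm can. A call with a gripper value outside its range is refused whole. The fingers move at their own pace and stop on an object; the grip force is fixed at half the most. Time passes only in rows, so rows that do not move let the fingers close. It gives the time, the measured TCP pose, the force, the opening and the grip force at its end, in the units of the state.
- get_obs(): the state, without advancing time (a new reading comes with each control period).
- snapshot(name): name is "scene" or "top" or "wrist"; returns the picture (400x640x3 uint8, blue, green, red); there is no depth.
- calibration(name): a dict with "fov_y" (degrees; the focal length in pixels is half the picture's height over the tangent of half this angle, whatever the lens; pixels are square), "cx", "cy" (the principal point, pixels), "k1" (the pictures are not rectified: a ray, as slopes to the right and down, at radius r is drawn at 1 + k1 r^2 times it, then the intrinsics apply), "extrinsics" (4x4, takes a point from camera to world coordinates). Camera axes: x right, y down, z forward; pixel columns grow to the right and rows downward; lengths in mm; the calibration is good to about 2 mm. A picture is of the moment at which its call begins: read the wrist's pose just before it. calibration takes no time and is no camera call; for the wrist camera it gives the pose at the moment of the call.
- hand_in(): hands the job in; it is judged then, once.
The state is a dict: "clock": time; "qpos": joint angles; "qvel": joint speeds; "tau": joint torques, N m; "tool_pos": TCP position; "orientation": TCP orientation; "force": force on the tool from outside, world axes, zero at the start; "moment": the same for the moment, N m; "finger_gap": opening from 0.0 (shut) to 1.0 (fully open); "gripper_force": force on a finger pad.
Only numpy, scipy, OpenCV 4.12 (cv2) and the standard library are available. Lean on these libraries where they do the work, as an engineer would, in place of code of your own. Each camera call takes 0.05 s, during which the arm holds its last target. There are 200 camera calls.

## Working session

There is one attempt and no reset: what is moved stays moved. The work goes in short steps, Python scripts to look and compute and a tool call to move; the robot and the scene stay as the last step left them, time stands still between calls to the robot, and variables do not carry over. Pictures are saved under pics/ and viewed, at most 10 in all, crops included, and the job is handed in when it is done.

Besides the shell and the picture viewer there is one more tool, called after "Call:" as a command line: name --pt "numbers of a row" for each row, then --argument value for the rest. move_arm: Moves the arm, as the interface text tells. Its arguments: {"type":"object","properties":{"slide":{"type":"array","items":{"type":"array","items":{"type":"number"}}},"turn":{"type":"array","items":{"type":"number"}},"jaw":{"type":"array","items":{"type":"number"}}},"required":["slide","turn","jaw"]}

```bash
mkdir -p pics; ls
cat > h.py <<'E'
import numpy as np, cv2
from station import *
def ray(name,px,c=None):
    c=c or calibration(name); f=200/np.tan(np.radians(c["fov_y"])/2)
    d=np.array([[(px[0]-c["cx"])/f,(px[1]-c["cy"])/f]]).reshape(2)
    u=d.copy()
    for _ in range(20): u=d/(1+c["k1"]*(u@u))
    E=np.array(c["extrinsics"]); return E[:3,3],E[:3,:3]@np.array([u[0],u[1],1])
def onz(name,px,z,c=None):
    o,d=ray(name,px,c); return (o+d*(z-o[2])/d[2])[:2]
def proj(name,p,c=None):
    c=c or calibration(name); f=200/np.tan(np.radians(c["fov_y"])/2)
    E=np.array(c["extrinsics"]); q=E[:3,:3].T@(np.array(p)-E[:3,3]); u=q[:2]/q[2]
    u=u*(1+c["k1"]*(u@u)); return u*f+[c["cx"],c["cy"]]
E
python3 - <<'E'
from h import *
print(get_obs()); print(tcp_to_grasp() if callable(tcp_to_grasp) else tcp_to_grasp)
for n in ("scene","top","wrist"):
    c=calibration(n);print(n,c)
    cv2.imwrite(f"pics/{n}0.png",snapshot(n))
E
```

```text
pics
{'clock': 0.0, 'qpos': array([-1.31257015e+00,  4.91551124e-01,  1.55947021e+00, -9.78578102e-06,
        1.09165212e+00, -1.05591153e-01]), 'qvel': array([ 9.75656379e-04, -1.18883806e-03, -4.08952263e-05, -1.89447552e-03,
        7.85858557e-04,  8.76175113e-04]), 'tau': array([ 6.36612094e-05, -6.12653089e+01, -2.58186418e+01,  6.93809101e-02,
        4.82913991e-02, -1.11916006e-04]), 'tool_pos': array([ 222.36476712, -583.84647021,  214.05982919]), 'orientation': array([-5.38495852e-04,  9.83499641e-01,  1.80909270e-01, -4.55299911e-05]), 'force': array([0.37193304, 0.88811698, 0.05371276]), 'moment': array([-0.00491498, -0.01164643,  0.00150337]), 'gripper_force': 0.0, 'finger_gap': 0.9971073226682213}
18.8
scene {'fov_y': 48.343155153123725, 'cx': 320.4625598836859, 'cy': 207.68362708722103, 'k1': -0.013446015013721275, 'extrinsics': array([[ 4.87423343e-01, -3.87707205e-01,  7.82369227e-01,
        -7.36023019e+02],
       [-8.73122372e-01, -2.07482633e-01,  4.41144285e-01,
        -7.35164410e+02],
       [-8.70679087e-03, -8.98128098e-01, -4.39647713e-01,
         8.27
[... 338 characters left out ...]
.33395580e-03, -6.71899524e-04,
         2.00734701e+01],
       [-5.04707229e-04, -2.17569100e-01, -9.76044790e-01,
         1.66225665e+03],
       [ 0.00000000e+00,  0.00000000e+00,  0.00000000e+00,
         1.00000000e+00]])}
wrist {'fov_y': 68.12149854251903, 'cx': 316.7053337934803, 'cy': 197.24788664581988, 'k1': -0.054366728709074406, 'extrinsics': array([[ 3.55033576e-01, -8.97618306e-01, -2.61213583e-01,
         2.95600917e+02],
       [-9.34853474e-01, -3.40779758e-01, -9.95898569e-02,
        -5.56344885e+02],
       [ 3.77377196e-04,  2.79554169e-01, -9.60129848e-01,
         3.84211648e+02],
       [ 0.00000000e+00,  0.00000000e+00,  0.00000000e+00,
         1.00000000e+00]])}
```

View pics/top0.png

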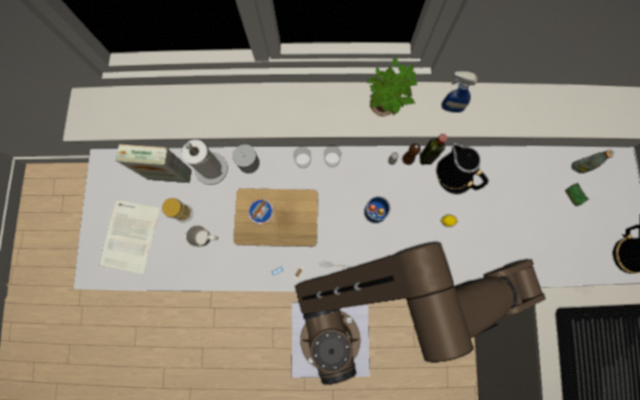

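View pics/scene0.png

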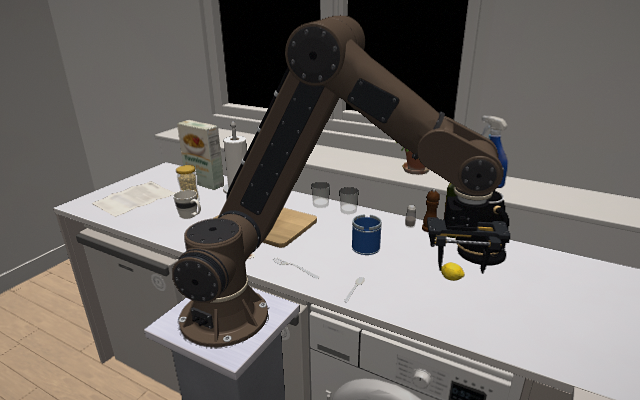

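The top view shows the lids at about (260,211) on the board and the tin at (376,209). The lemon is at (450,221), below the arm.

Run:
```python
from h import *
im=cv2.imread("pics/top0.png")
hsv=cv2.cvtColor(im,cv2.COLOR_BGR2HSV)
m=cv2.inRange(hsv,(95,110,60),(125,255,255))
for (x0,x1,n) in((235,290,'lid'),(355,400,'tin')):
    ys,xs=np.nonzero(m[190:230,x0:x1]); xs=xs+x0;ys=ys+190
    (c,r)=cv2.minEnclosingCircle(np.stack([xs,ys],1).astype(np.float32)); print(n,c,r, onz("top",c,60 if n=='lid' else 100))
def crop(b,s):
    x,y,w,h=b; return cv2.resize(im[y:y+h,x:x+w],None,fx=s,fy=s,interpolation=cv2.INTER_CUBIC)
cv2.imwrite("pics/c.png",np.hstack([crop((235,190,50,45),8),crop((352,187,50,45),8)]))
```

```text
lid (260.0677490234375, 210.69354248046875) 10.596902847290039 [528.88618386 290.80117772]
tin (375.01983642578125, 209.5660858154297) 11.611048698425293 [ 523.67875757 -190.88136306]
```

View pics/c.png

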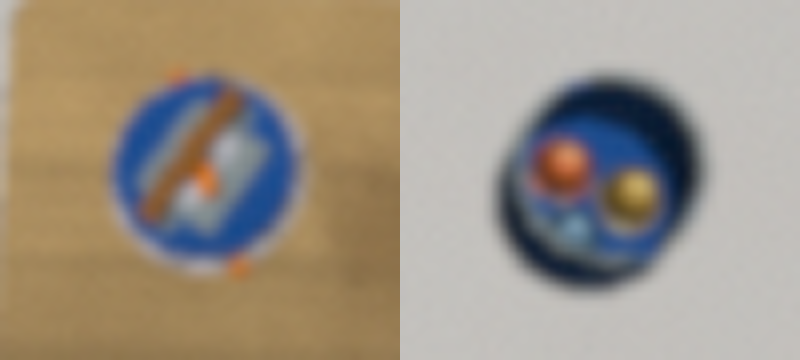

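The crop shows the handle running up-right and the lugs running up-left to down-right. The tin's notches are unclear here. I'll pass over the tin for a wrist look on the way.

Call:
move_arm --pt "2 -1.4 -0.5" --pt "4 -2.8 -0.7" --pt "4.5 -3.1 -0.7" --pt "4.5 -3.1 -0.7" --pt "4.5 -3.1 -0.7" --pt "4.5 -3.1 -0.7" --pt "4.5 -3.1 -0.7" --pt "4.5 -3.1 -0.7" --pt "3 -2.1 -0.5" --pt "1.2 -1 0" --pt "0 0 0" --turn '[0, 0, 0, 0, 0, 0, 0, 0, 0, 0, 0]' --jaw '[9.5, 9.5, 9.5, 9.5, 9.5, 9.5, 9.5, 9.5, 9.5, 9.5, 9.5]'

```text
clock: 1.52
tool_pos: [477.8, -208.8, 273.6]
orientation: [0.0, 0.983, 0.182, -0.0]
force: [0.3, -0.1, -0.6]
finger_gap: 0.998
gripper_force: 0.0
```

Run:
```python
from h import *
import pickle
c=calibration("wrist"); im=snapshot("wrist"); cv2.imwrite("pics/w1.png",im); pickle.dump(c,open("c1.pkl","wb"))
print(get_obs()["tool_pos"],proj("wrist",[524,-191,110],c))
```

```text
[ 477.50568026 -209.57606836  273.49382117] [316.13375387 138.16737987]
```

View pics/w1.png

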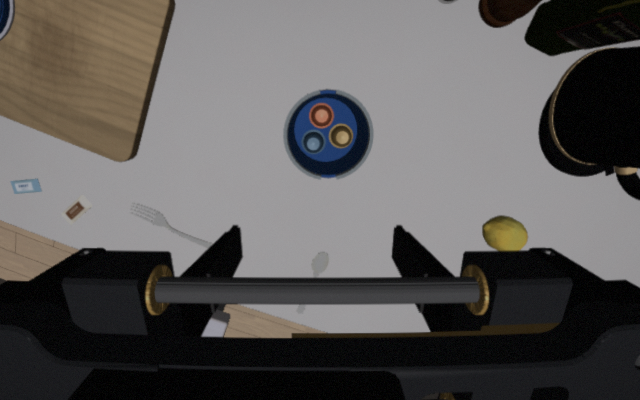

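The tin is at (328,134). The steel ring shows blue gaps, the notches, near (328,92) and (328,177). I'll measure these with a polar profile around the rim.

Run:
```python
from h import *
import pickle
c=pickle.load(open("c1.pkl","rb")); im=cv2.imread("pics/w1.png")
hsv=cv2.cvtColor(im,cv2.COLOR_BGR2HSV)
# centre: tin silhouette (non-counter) in window
w=im[70:200,265:390]; g=w.max(2).astype(int)
m=((hsv[70:200,265:390,1]>70)|(g<110)).astype(np.uint8)
ys,xs=np.nonzero(m); print("bluebb",xs.min()+265,xs.max()+265,ys.min()+70,ys.max()+70)
# fit the steel rim: greyish darker than the counter
cir=cv2.HoughCircles(cv2.GaussianBlur(cv2.cvtColor(im,cv2.COLOR_BGR2GRAY),(3,3),0)[60:210,250:400],cv2.HOUGH_GRADIENT_ALT,1,10,param1=150,param2=0.7,minRadius=35,maxRadius=50)
for q in cir[0]: print(q[0]+250,q[1]+60,q[2],onz("wrist",(q[0]+250,q[1]+60),110,c))
q=cir[0][0]; ctr=onz("wrist",(q[0]+250,q[1]+60),110,c)
A=np.arange(0,360,4)
for it in range(1):
  S=[]
  for a in A:
    v=[hsv[int(round(p[1])),int(round(p[0])),1] for p in [proj("wrist",[ctr[0]+r*np.cos(np.radians(a)),ctr[1]+r*np.sin(np.radians(a)),110],c) for r in (46,48,50)]]
    S.append(np.mean(v))
print(list(zip(A.tolist(),np.round(S).astype(int).tolist())))
r0=im[60:210,250:400]; cv2.imwrite("pics/c1.png",cv2.resize(r0,None,fx=4,fy=4,interpolation=cv2.INTER_CUBIC))
```

```text
bluebb 286 369 89 177
329.0 134.0 42.55284 [ 533.35889036 -202.69633506]
[(0, 12), (4, 12), (8, 13), (12, 12), (16, 58), (20, 39), (24, 68), (28, 59), (32, 50), (36, 12), (40, 11), (44, 14), (48, 16), (52, 13), (56, 15), (60, 15), (64, 17), (68, 15), (72, 16), (76, 18), (80, 20), (84, 24), (88, 18), (92, 19), (96, 33), (100, 25), (104, 44), (108, 50), (112, 55), (116, 47), (120, 45), (124, 47), (128, 65), (132, 59), (136, 54), (140, 55), (144, 62), (148, 56), (152, 57), (156, 61), (160, 49), (164, 43), (168, 66), (172, 52), (176, 51), (180, 53), (184, 46), (188, 48), (192, 108), (196, 120), (200, 124), (204, 115), (208, 98), (212, 44), (216, 37), (220, 20), (224, 20), (228, 24), (232, 28), (236, 22), (240, 19), (244, 17), (248, 21), (252, 18), (256, 16), (260, 17), (264, 19), (268, 14), (272, 16), (276, 17), (280, 16), (284, 15), (288, 16), (292, 16), (296, 16), (300, 15), (304, 11), (308, 13), (312, 12), (316, 12), (320, 11), (324, 13), (328, 13), (332, 10), (336, 9), (340, 12), (344, 11), (348, 9), (352, 10), (356, 11)]
```

View pics/c1.png

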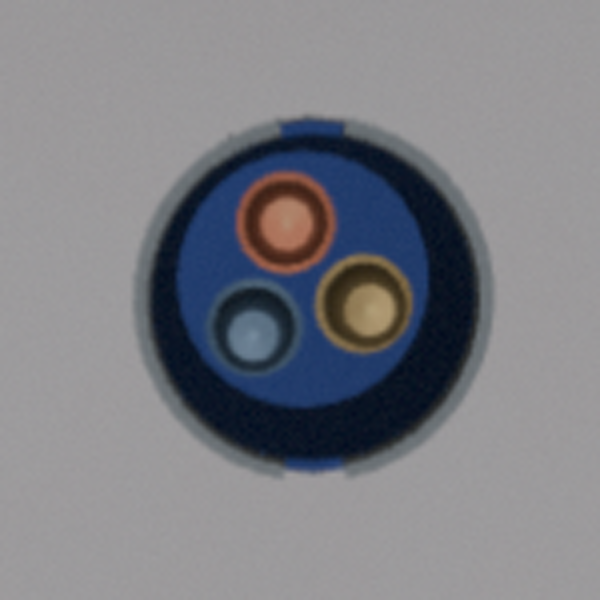

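The rim centre is about (533,-202) and the notch axis is at about 0.375 rad. Next I move above the lids, turning on the way.

```bash
cat >> h.py <<'E'
def plan(dest,phi1,n,ramp=True):
    o=get_obs(); p=o["tool_pos"]; q=o["orientation"]; ph=2*np.arctan2(q[2],q[1])
    w=np.ones(n)
    if ramp and n>3: w[0]=w[-1]=.5
    w/=w.sum(); d=np.array(dest)-p; T=(phi1-ph)
    S=[]
    print("now",p.round(1),round(ph,3))
    for k in range(n):
        x=np.array([np.cos(ph),np.sin(ph)]);y=np.array([x[1],-x[0]])
        s=d*w[k]/10; S.append([round(float(s[:2]@x),2),round(float(s[:2]@y),2),round(float(-s[2]),2)]); ph+=T*w[k]
    print(S,(-T*w).round(3).tolist())
E
python3 - <<'E'
from h import *
plan([570,262,255],2.52,13)
E
```

```text
now [ 477.5 -209.6  273.5] 0.364
[[1.06, -1.7, 0.08], [2.42, -3.19, 0.15], [2.95, -2.71, 0.15], [3.39, -2.14, 0.15], [3.71, -1.5, 0.15], [3.92, -0.81, 0.15], [4.0, -0.1, 0.15], [3.96, 0.62, 0.15], [3.78, 1.31, 0.15], [3.49, 1.97, 0.15], [3.08, 2.56, 0.15], [2.57, 3.07, 0.15], [0.99, 1.74, 0.08]] [-0.09, -0.18, -0.18, -0.18, -0.18, -0.18, -0.18, -0.18, -0.18, -0.18, -0.18, -0.18, -0.09]
```

Call:
move_arm --pt "1.06 -1.7 0.08" --pt "2.42 -3.19 0.15" --pt "2.95 -2.71 0.15" --pt "3.39 -2.14 0.15" --pt "3.71 -1.5 0.15" --pt "3.92 -0.81 0.15" --pt "4.0 -0.1 0.15" --pt "3.96 0.62 0.15" --pt "3.78 1.31 0.15" --pt "3.49 1.97 0.15" --pt "3.08 2.56 0.15" --pt "2.57 3.07 0.15" --pt "0.99 1.74 0.08" --pt "0 0 0" --turn '[-0.09, -0.18, -0.18, -0.18, -0.18, -0.18, -0.18, -0.18, -0.18, -0.18, -0.18, -0.18, -0.09, 0]' --jaw '[9.5, 9.5, 9.5, 9.5, 9.5, 9.5, 9.5, 9.5, 9.5, 9.5, 9.5, 9.5, 9.5, 9.5]'

```text
clock: 3.32
tool_pos: [570.0, 261.5, 254.8]
orientation: [-0.0, 0.304, 0.953, -0.0]
force: [-0.2, -0.6, -0.5]
finger_gap: 0.999
gripper_force: 0.0
```

Run:
```python
from h import *
import pickle
c=calibration("wrist"); im=snapshot("wrist"); cv2.imwrite("pics/w2.png",im); pickle.dump(c,open("c2.pkl","wb"))
p=proj("wrist",[529,291,90],c); print(get_obs()["tool_pos"],get_obs()["orientation"],p)
x,y=[int(max(0,v)) for v in (p[0]-100,p[1]-100)]
print(x,y); cv2.imwrite("pics/c2.png",cv2.resize(im[y:y+200,x:x+200],None,fx=3,fy=3,interpolation=cv2.INTER_CUBIC))
```

```text
[569.91723068 260.84000469 254.98899463] [-2.73622243e-04  3.05235119e-01  9.52276884e-01 -4.28813779e-04] [317.95122067 137.89621631]
217 37
```

View pics/c2.png

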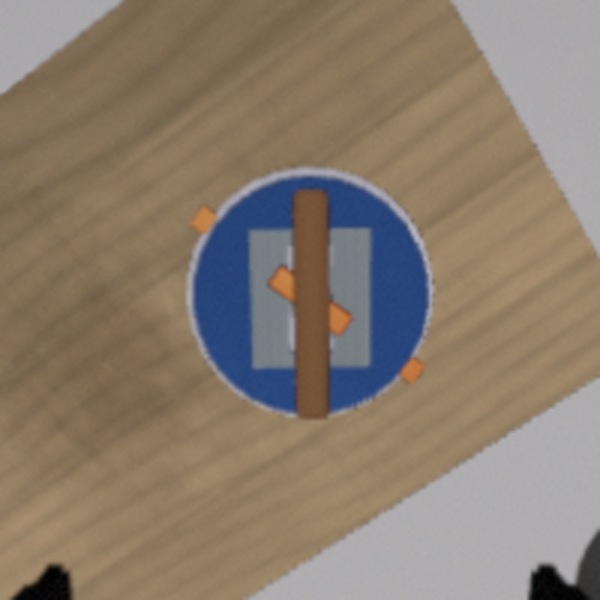

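The handle is vertical in the image at (312,305). The wing and the lugs run up-left to down-right, about 54° from the handle. I'll measure that more precisely.

Run:
```python
from h import *
import pickle
c=pickle.load(open("c2.pkl","rb")); im=cv2.imread("pics/w2.png"); x0,y0=217,37
hsv=cv2.cvtColor(im[y0:y0+200,x0:x0+200],cv2.COLOR_BGR2HSV)
o=cv2.inRange(hsv,(8,150,130),(18,255,255))
n,l,s,ce=cv2.connectedComponentsWithStats(o)
for i in range(1,n):
    if s[i,4]>15: print(s[i],ce[i])
L=[ce[i]+[x0,y0] for i in range(1,n) if s[i,4]>15]
f=lambda p,z:onz("wrist",p,z,c)
far=[p for p in L if np.linalg.norm(p-[x0+103,y0+98])>30]
near=[p for p in L if np.linalg.norm(p-[x0+103,y0+98])<=30]
for P,z,t in((far,36,'lugs'),(near,64.5,'wing')):
    if len(P)==2:
        a,b=f(P[0],z),f(P[1],z); print(t,a,b,(a+b)/2,np.arctan2(*(b-a)[::-1]))
w=cv2.inRange(hsv,(0,90,30),(14,200,150))&~o; 
n,l,s,ce=cv2.connectedComponentsWithStats(w); 
i=1+np.argmin([np.linalg.norm(ce[k]-[104,101]) if s[k,4]>150 else 1e9 for k in range(1,n)]); print(s[i],ce[i])
ys,xs=np.nonzero(l==i); r=cv2.minAreaRect(np.stack([xs,ys],1).astype(np.float32)); b=cv2.boxPoints(r)+[x0,y0]
B=np.array([f(p,96) for p in b]); print("handle",B.mean(0)); print(B)
```

```text
[64 70  7  7 33] [67.27272727 72.93939394]
[90 89  8 11 56] [94.30357143 93.91071429]
[109 101   8  10  49] [112.18367347 105.73469388]
[134 120   7   7  35] [137. 123.]
lugs [479.38315067 274.00780381] [583.88805834 310.56334236] [531.6356045  292.28557308] 0.3364942630688476
wing [519.44892612 288.09932847] [543.33169485 297.48124876] [531.39031048 292.79028862] 0.3743119970518315
[ 97  64  14  76 803] [103.32129514 100.40971357]
handle [531.76436943 292.46094972]
[[494.50157331 310.36896365]
 [502.52173465 321.62883061]
 [569.29290887 274.92965907]
 [560.74126089 262.91634555]]
```

The lid centre is (531.6,292.4), handle at -0.622, inner axis at 0.336. The tool yaw already matches, so I descend and grip.

Call:
move_arm --pt "1 0.1 1" --pt "1.5 0.1 3" --pt "1.5 0.1 3" --pt "0.95 0.04 3" --pt "0 0 3" --pt "0 0 2.5" --pt "0 0 1.5" --pt "0 0 0.8" --pt "0 0 0.4" --pt "0 0 0" --pt "0 0 0" --pt "0 0 0" --pt "0 0 0" --pt "0 0 0" --pt "0 0 0" --turn '[0, 0, 0, 0, 0, 0, 0, 0, 0, 0, 0, 0, 0, 0, 0]' --jaw '[6, 5, 5, 5, 5, 5, 5, 5, 5, 5, 2.5, 0.5, 0.5, 0.5, 0.5]'

```text
clock: 5.25
tool_pos: [531.5, 293.5, 73.5]
orientation: [0.0, 0.304, 0.953, 0.0]
force: [0.7, 0.3, -0.5]
finger_gap: 0.135
gripper_force: 30.0
```

Call:
move_arm --pt "0 0 -0.2" --pt "0 0 -0.3" --pt "0 0 -0.5" --pt "0 0 -1" --pt "0 0 -2" --pt "0 0 -3" --pt "0 0 -3.5" --pt "0 0 -3.5" --pt "0 0 -2.5" --pt "0 0 -1" --pt "0 0 -0.4" --pt "0 0 0" --pt "0 0 0" --turn '[0, 0, 0, 0, 0, 0, 0, 0, 0, 0, 0, 0, 0]' --jaw '[0.5, 0.5, 0.5, 0.5, 0.5, 0.5, 0.5, 0.5, 0.5, 0.5, 0.5, 0.5, 0.5]'

```text
clock: 6.88
tool_pos: [531.2, 293.3, 251.5]
orientation: [-0.001, 0.304, 0.953, -0.001]
force: [-0.1, 0.4, -3.3]
finger_gap: 0.131
gripper_force: 30.0
```

Run:
```python
from h import *
import pickle
c=calibration("wrist"); im=snapshot("wrist"); cv2.imwrite("pics/w3.png",im); pickle.dump(c,open("c3.pkl","wb"))
o=get_obs(); print(o["tool_pos"],o["orientation"],o["force"])
```

```text
[531.21450814 293.34233196 251.65501109] [-4.95177939e-04  3.04030884e-01  9.52661922e-01 -4.88111414e-04] [-0.28842565  0.01026913 -3.54414748]
```

View pics/w3.png

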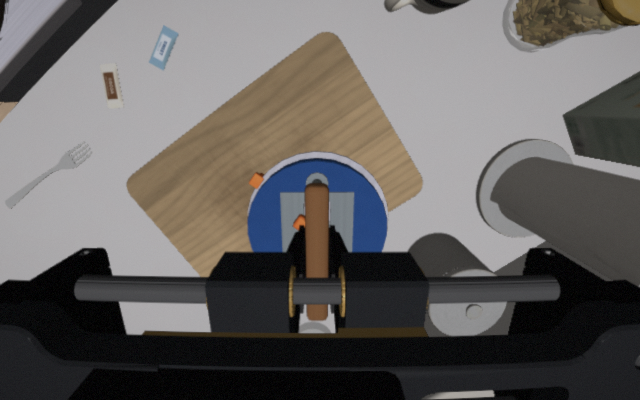

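Both lids hang from the handle; one lug shows at (257,181). I'll measure its angle while it hangs and plan the carry.

Run:
```python
from h import *
import pickle
for k,z,ctr in((2,36,(531.6,292.4)),(3,251.6+16.5-71+14,None)):
    c=pickle.load(open(f"c{k}.pkl","rb")); im=cv2.imread(f"pics/w{k}.png")
    hsv=cv2.cvtColor(im,cv2.COLOR_BGR2HSV); o=cv2.inRange(hsv,(8,150,130),(18,255,255))
    n,l,s,ce=cv2.connectedComponentsWithStats(o)
    for i in range(1,n):
        if s[i,4]>15:
            p=onz("wrist",ce[i],z,c); q=p-np.array(ctr or (531.6,292.4)); print(k,ce[i],s[i,4],p,np.hypot(*q),np.arctan2(q[1],q[0]))
plan([533,-202,252],2.558,16)
```

```text
2 [284.27272727 109.93939394] 33 [479.38315067 274.00780381] 55.3612882302783 -2.8029350446544923
2 [311.30357143 130.91071429] 56 [520.53799717 286.60784983] 12.48666929604748 -2.659237720212564
2 [329.18367347 142.73469388] 49 [546.30941224 296.73169119] 15.333960904968986 0.2863888827963295
2 [354. 160.] 35 [583.88805834 310.56334236] 55.352940754138444 0.33433059095945333
3 [255.528 180.176] 125 [479.76032817 273.88664141] 55.04630797862926 -2.7985825694990543
3 [299.09090909 222.27272727] 88 [524.64199247 280.40564186] 13.866452180529139 -2.0964599588551627
now [531.2 293.3 251.7] 2.524
[[-0.96, -1.34, -0.0], [-1.92, -2.69, -0.0], [-1.91, -2.69, -0.0], [-1.91, -2.7, -0.0], [-1.9, -2.7, -0.0], [-1.89, -2.7, -0.0], [-1.89, -2.71, -0.0], [-1.88, -2.71, -0.0], [-1.88, -2.72, -0.0], [-1.87, -2.72, -0.0], [-1.86, -2.73, -0.0], [-1.86, -2.73, -0.0], [-1.85, -2.73, -0.0], [-1.85, -2.74, -0.0], [-1.84, -2.74, -0.0], [-0.92, -1.37, -0.0]] [-0.001, -0.002, -0.002, -0.002, -0.002, -0.002, -0.002, -0.002, -0.002, -0.002, -0.002, -0.002, -0.002, -0.002, -0.002, -0.001]
```

Call:
move_arm --pt "-0.5 -0.7 0" --pt "-1.1 -1.6 0" --pt "-1.6 -2.33 0" --pt "-1.6 -2.33 0" --pt "-1.6 -2.33 0" --pt "-1.6 -2.33 0" --pt "-1.6 -2.33 0" --pt "-1.6 -2.33 0" --pt "-1.6 -2.33 0" --pt "-1.6 -2.33 0" --pt "-1.6 -2.33 0" --pt "-1.6 -2.33 0" --pt "-1.6 -2.33 0" --pt "-1.6 -2.33 0" --pt "-1.6 -2.33 0" --pt "-1.6 -2.33 0" --pt "-1.6 -2.33 0" --pt "-1.4 -2 0" --pt "-0.8 -1.1 0" --pt "-0.4 -0.55 0" --turn '[-0.002, -0.002, -0.002, -0.002, -0.002, -0.002, -0.002, -0.002, -0.002, -0.002, -0.002, -0.002, -0.002, -0.002, -0.002, -0.002, -0.002, -0.002, -0.001, -0.001]' --jaw '[0.5, 0.5, 0.5, 0.5, 0.5, 0.5, 0.5, 0.5, 0.5, 0.5, 0.5, 0.5, 0.5, 0.5, 0.5, 0.5, 0.5, 0.5, 0.5, 0.5]'

```text
clock: 9.43
tool_pos: [533.2, -204.1, 252.5]
orientation: [-0.0, 0.286, 0.958, -0.0]
force: [0.3, 0.0, -3.6]
finger_gap: 0.135
gripper_force: 30.0
```

Call:
move_arm --pt "0 0 0" --pt "0 0 0" --pt "0 0 0" --turn '[0, 0, 0]' --jaw '[0.5, 0.5, 0.5]'

```text
clock: 9.8
tool_pos: [533.6, -202.7, 252.6]
orientation: [0.0, 0.285, 0.958, -0.0]
force: [0.4, -0.5, -3.1]
finger_gap: 0.136
gripper_force: 30.0
```

Run:
```python
from h import *
import pickle
c=calibration("wrist"); im=snapshot("wrist"); cv2.imwrite("pics/w4.png",im); pickle.dump(c,open("c4.pkl","wb"))
s=snapshot("scene");cv2.imwrite("pics/s4.png",s)
o=get_obs(); p=o["tool_pos"];print(p,o["orientation"],o["force"],2*np.arctan2(o["orientation"][2],o["orientation"][1]))
z=p[2]+16.5-71+14
hsv=cv2.cvtColor(im,cv2.COLOR_BGR2HSV); m=cv2.inRange(hsv,(8,150,130),(18,255,255))
n,l,st,ce=cv2.connectedComponentsWithStats(m)
for i in range(1,n):
    if st[i,4]>15:
        q=onz("wrist",ce[i],z,c); d=q-p[:2]; print(ce[i],q,np.hypot(*d),np.arctan2(d[1],d[0]))
t=proj("scene",[533,-202,160]); x,y=int(t[0])-75,int(t[1])-90
A=cv2.resize(s[y:y+150,x:x+100],None,fx=4,fy=4,interpolation=cv2.INTER_CUBIC)
B=cv2.resize(im[60:360,120:520],(400,300)); B=np.vstack([B,np.zeros((300,400,3),np.uint8)])
cv2.imwrite("pics/c4.png",np.hstack([A,B])); print(x,y)
```

```text
[ 533.65262743 -202.90185834  252.5846755 ] [ 3.75367200e-05  2.85581221e-01  9.58354508e-01 -3.22189796e-05] [-0.77740506 -0.05902741 -3.19641731] 2.562366949088723
[255.71428571 180.63392857] [ 483.42172837 -224.19115688] 54.55618619992132 -2.7407144940270483
[299.14117647 222.18823529] [ 527.64540131 -215.79488011] 14.223810181959768 -2.006817145931196
291 116
```

View pics/c4.png

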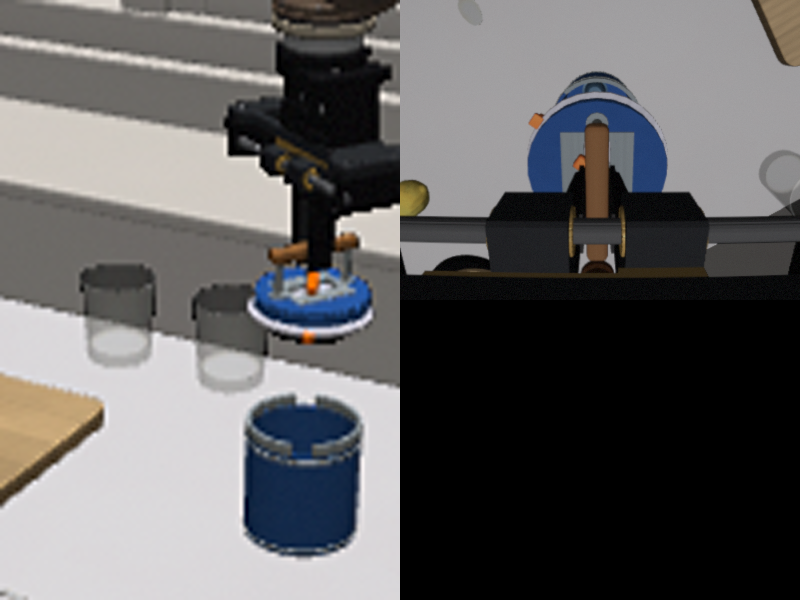

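The wrist half shows the lids above the tin with the lug unchanged relative to the handle. The scene half shows the front lug at (307,338) above the front notch at (303,448). A projection will check how well they line up.

Run:
```python
from h import *
for z,t in((212,'rimplate'),(110,'tin')):
    a=proj("scene",[533.5,-203,z]); print(t,(a-[291,116])*4)
u=np.array([np.cos(.377),np.sin(.377)])
for r,z,t in((56,206,'lug'),(50,105,'notch')):
    print(t,(proj("scene",[*(np.array([533.5,-203])-r*u),z])-[291,116])*4)
s=cv2.imread("pics/s4.png")[116:266,291:391]; h=cv2.cvtColor(s,cv2.COLOR_BGR2HSV)
o=cv2.inRange(h,(5,150,150),(20,255,255)); n,l,st,ce=cv2.connectedComponentsWithStats(o); print(ce[1:]*4+2,st[1:,4])
b=cv2.inRange(h,(100,150,30),(125,255,255)); n,l,st,ce=cv2.connectedComponentsWithStats(b)
for i in range(1,n):
    if st[i,4]>80: print(st[i,:4]*4,st[i,4])
for r in range(72,86): 
    xs=np.nonzero(b[r])[0]; print(r*4, xs.min()*4,xs.max()*4+4, end=' | ')
cv2.imwrite("pics/n.png",s)
print([ (r*4,''.join('#' if v else '.' for v in b[r,58:95])) for r in range(102,118)])
```

```text
rimplate [307.52627702 307.82276305]
tin [303.04335263 415.30251272]
lug [304.70059459 342.55933179]
notch [300.48853461 447.93015715]
[[346.         238.        ]
 [296.         248.        ]
 [313.38461538 281.07692308]
 [307.33333333 336.66666667]] [ 1  4 13  3]
[256 272 116  52] 181
[256 408  96  52] 185
[244 448 112 100] 536
288 256 368 | 292 256 372 | 296 256 372 | 300 256 372 | 304 256 368 | 308 260 364 | 312 264 364 | 316 272 360 | 320 284 348 | Traceback (most recent call last):
  File "<stdin>", line 13, in <module>
    return umr_minimum(a, axis, None, out, keepdims, initial, where)
ValueError: zero-size array to reduction operation minimum which has no identity
```

Lug and notch line up to about 1 mm. Lowering.

Call:
move_arm --pt "0 0 0.8" --pt "0 0 1.5" --pt "0 0 2" --pt "0 0 1.8" --pt "0 0 1" --pt "0 0 0.5" --pt "0 0 0.4" --pt "0 0 0.3" --pt "0 0 0.3" --pt "0 0 0.2" --pt "0 0 0.2" --pt "0 0 0.2" --pt "0 0 0" --turn '[0, 0, 0, 0, 0, 0, 0, 0, 0, 0, 0, 0, 0]' --jaw '[0.5, 0.5, 0.5, 0.5, 0.5, 0.5, 0.5, 0.5, 0.5, 0.5, 0.5, 0.5, 0.5]'

```text
clock: 11.52
tool_pos: [533.5, -203.3, 160.4]
orientation: [-0.0, 0.286, 0.958, -0.0]
force: [-0.8, -0.5, -3.3]
finger_gap: 0.135
gripper_force: 30.0
```

Call:
move_arm --pt "0 0 0.15" --pt "0 0 0.15" --pt "0 0 0.15" --pt "0 0 0.15" --pt "0 0 0" --turn '[0, 0, 0, 0, 0]' --jaw '[0.5, 0.5, 0.5, 0.5, 0.5]'

```text
clock: 12.15
tool_pos: [533.6, -203.3, 154.4]
orientation: [-0.0, 0.286, 0.958, -0.0]
force: [0.0, -0.4, -3.5]
finger_gap: 0.133
gripper_force: 30.0
```

Call:
move_arm --pt "0 0 0.15" --pt "0 0 0.15" --pt "0 0 0.1" --pt "0 0 0" --turn '[0, 0, 0, 0]' --jaw '[0.5, 0.5, 0.5, 0.5]'

```text
clock: 12.65
tool_pos: [533.7, -203.4, 150.6]
orientation: [0.0, 0.286, 0.958, -0.0]
force: [0.3, -0.3, -1.1]
finger_gap: 0.136
gripper_force: 30.0
```

Call:
move_arm --pt "0 0 0.1" --pt "0 0 0.1" --pt "0 0 0" --turn '[0, 0, 0]' --jaw '[0.5, 0.5, 0.5]'

```text
clock: 13.02
tool_pos: [533.6, -203.3, 148.5]
orientation: [0.0, 0.286, 0.958, -0.0]
force: [-0.8, 1.2, -1.3]
finger_gap: 0.133
gripper_force: 30.0
```

Run:
```python
from h import *
print(np.mean([[snapshot("top") is None or 0, *get_obs()["force"],get_obs()["tool_pos"][2]] for _ in range(4)],0))
```

```text
[ 0.00000000e+00 -9.56180323e-02 -1.10612268e-02 -1.70926468e+00
  1.48550008e+02]
```

The force fell to the outer lid's weight alone at the predicted height, so the inner lid is home. Now I turn anticlockwise by 0.96.

Call:
move_arm --pt "0 0 0" --pt "0 0 0" --pt "0 0 0" --pt "0 0 0" --pt "0 0 0" --pt "0 0 0" --pt "0 0 0" --pt "0 0 0" --pt "0 0 0" --pt "0 0 0" --pt "0 0 0" --pt "0 0 0" --turn '[-0.05, -0.1, -0.1, -0.1, -0.1, -0.1, -0.1, -0.1, -0.1, -0.08, -0.03, 0]' --jaw '[0.5, 0.5, 0.5, 0.5, 0.5, 0.5, 0.5, 0.5, 0.5, 0.5, 0.5, 0.5]'

```text
clock: 14.72
tool_pos: [533.6, -203.3, 148.5]
orientation: [0.0, -0.188, 0.982, -0.0]
force: [0.2, 0.5, -2.3]
finger_gap: 0.132
gripper_force: 30.0
```

Run:
```python
from h import *
im=snapshot("wrist"); s=snapshot("scene"); o=get_obs(); print(o["qpos"],o["tool_pos"],o["orientation"],o["force"],o["moment"])
t=proj("scene",[533,-202,130]); x,y=int(t[0])-50,int(t[1])-60
A=cv2.resize(s[y:y+100,x:x+100],None,fx=4,fy=4,interpolation=cv2.INTER_CUBIC)
B=cv2.resize(im[140:340,220:420],(400,400)); cv2.imwrite("pics/c5.png",np.hstack([A,B]))
```

```text
[-4.79662762e-01  4.90834057e-01  1.76633835e+00 -6.88329427e-05
  8.84301710e-01 -2.42942956e+00] [ 533.63325347 -203.32011166  148.55015202] [ 2.99722995e-05 -1.88374791e-01  9.82097212e-01 -5.76449521e-05] [ 0.7623273   0.02484954 -2.07802017] [ 0.11333314 -0.11942978 -0.03610323]
```

View pics/c5.png

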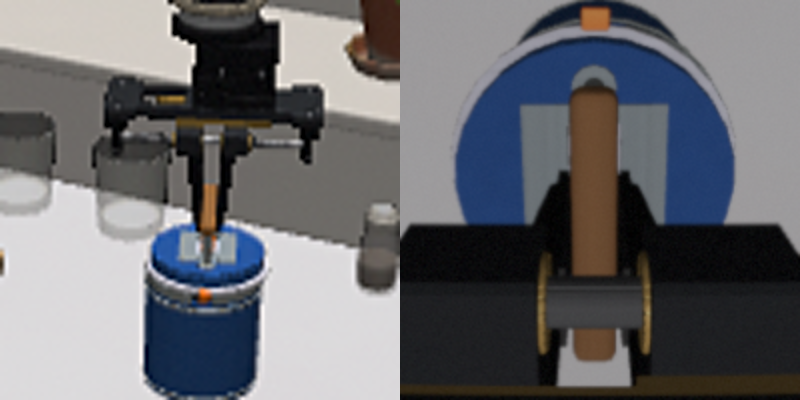

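The handle is in line with the lug at (595,18) in the wrist half, the wing is hidden under the bar, and the inner lid sits flush with its lug in the notch. Now a slow lift.

Call:
move_arm --pt "0 0 -0.1" --pt "0 0 -0.1" --pt "0 0 -0.1" --pt "0 0 -0.1" --pt "0 0 -0.1" --pt "0 0 0" --turn '[0, 0, 0, 0, 0, 0]' --jaw '[0.5, 0.5, 0.5, 0.5, 0.5, 0.5]'

```text
clock: 15.58
tool_pos: [533.6, -203.3, 153.6]
orientation: [0.0, -0.189, 0.982, -0.0]
force: [-0.4, -0.1, -1.7]
finger_gap: 0.134
gripper_force: 30.0
```

Call:
move_arm --pt "0 0 -0.15" --pt "0 0 -0.15" --pt "0 0 -0.2" --pt "0 0 -0.2" --pt "0 0 0" --turn '[0, 0, 0, 0, 0]' --jaw '[0.5, 0.5, 0.5, 0.5, 0.5]'

```text
clock: 16.2
tool_pos: [533.7, -203.4, 160.7]
orientation: [0.0, -0.189, 0.982, -0.0]
force: [-0.3, -0.4, -1.5]
finger_gap: 0.132
gripper_force: 30.0
```

Only the outer lid's weight is carried, so the wing has passed the slot. I continue up.

Call:
move_arm --pt "0 0 -0.4" --pt "0 0 -0.6" --pt "0 0 -0.8" --pt "0 0 -1" --pt "0 0 -1.2" --pt "0 0 -1.2" --pt "0 0 -1.2" --pt "0 0 -1" --pt "0 0 -0.6" --pt "0 0 -0.3" --pt "0 0 -0.1" --pt "0 0 0" --pt "0 0 0" --pt "0 0 0" --turn '[0, 0, 0, 0, 0, 0, 0, 0, 0, 0, 0, 0, 0, 0]' --jaw '[0.5, 0.5, 0.5, 0.5, 0.5, 0.5, 0.5, 0.5, 0.5, 0.5, 0.5, 0.5, 0.5, 0.5]'

```text
clock: 17.95
tool_pos: [533.6, -203.3, 244.3]
orientation: [-0.0, -0.189, 0.982, 0.0]
force: [0.2, -0.0, -2.1]
finger_gap: 0.129
gripper_force: 30.0
```

Run:
```python
from h import *
s=snapshot("scene"); o=get_obs(); print(o["tool_pos"],o["orientation"],o["force"])
t=proj("scene",[533,-202,160]); x,y=int(t[0])-60,int(t[1])-75
cv2.imwrite("pics/c6.png",cv2.resize(s[y:y+150,x:x+130],None,fx=4,fy=4,interpolation=cv2.INTER_CUBIC))
```

```text
[ 533.58732578 -203.30044545  244.3975754 ] [-8.59366558e-05 -1.88951193e-01  9.81986476e-01  3.00537557e-05] [ 0.13691921  0.0034238  -1.68199386]
```

View pics/c6.png

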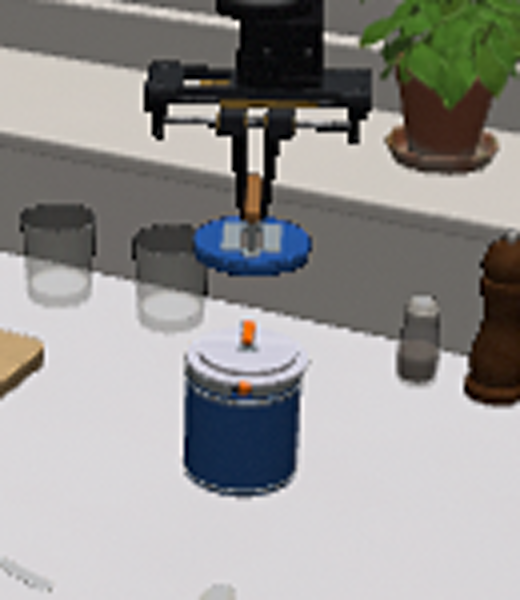

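The outer lid is held level at (252,245), with the inner lid seated flush on the tin, its lug in the notch at (245,388). Handing in.

```bash
python3 -c "
from station import *
print(hand_in())"
```

```text
the job is handed in; nothing more can be done
None
```

The job is handed in at about 18 s of the 51 s: the inner lid is seated in the tin with its visible lug in the notch, and the outer lid is held level about 100 mm above the tin's rim.

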